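# Find the slip angle of a specimen tray on the tilting stage

### The job

Find the tilt at which the white specimen tray slips: raise the black ramp gently by its yellow bar until the tray just slides down to the metal stop, stop raising at once so that the blue rubber-footed block beside it stays put, and leave the ramp at that angle. Then note the angle by swinging the red pointer up until it lies parallel with the ramp (at the same angle), and leave both standing there. Let only the tilt move the tray: touch neither it nor the block, hold the bar and the pin with a light grip, do not force the hinges, and do not disturb the other things on the bench.

Things in the scene. Friction and masses are not known exactly. Their poses are not given: they have to be found in the camera images.
- stage: aluminium base plate 270 x 210 mm (top at 16 mm) fixed to the bench, carrying ramp and gauge. Origin on the bench; x from the ramp's free edge (nearer the robot) to its hinge, y to the red pointer's side. Hinge line parallel to y, at x 110, z 45 mm. White gauge fan, ticks every 5 degrees, y 101 to 107 mm, 95 mm radius about the hinge line, top 72 mm above it
- ramp (a joint): tilt of the ramp, rad: 0 level (at the start), grows as the free edge near the robot is lifted, to 0.72. Stiff friction hinge: 9 to 13 N up at the yellow bar lifts it; it stays where it is left. The tray slips between 0.27 and 0.48, differing each time; the block would slip 0.05 or a little more above that
- ramp_hinge (a point): middle of the hinge line, on the board's underside; turns with the ramp: x along the board from free edge to hinge, y along the hinge, z square to the board. Board 200 mm long (x -200 to 0), 160 wide, 8 thick (top at z 8 mm), black; a metal stop 12 mm wide and 12 high crosses it at the hinge end (x -12 to 0)
- ramp_bar (a point): centre of the round yellow lifting bar, 12 mm thick, 100 mm long, parallel to the hinge, on two 8 mm rods (82 mm clear between them), 55 mm beyond the board's free edge: at x -255, z 10 mm of ramp_hinge (55 mm above the bench when level). Same axes. Pinch it from above with 20 to 30 N; it turns in the fingers as the ramp tilts
- pointer (a joint): angle of the red pointer, rad, on the same scale and hinge line as the ramp: 0 level, growing as its outer end is lifted, up to 0.72; equal to ramp when parallel. Starts low, between 0 and 0.15. A light friction hinge (about 1.5 N at the pin); it stays where it is left
- pointer_pin (a point): grip point on the red pointer's pin, a round peg 10 mm thick, 46 mm long, sticking out sideways (+y) from the pointer's free end; the point is 190 mm from the hinge line, 139 mm along +y from the ramp's middle, 25 mm out along the pin, 45 mm above the bench when level. x runs along the pointer to the hinge, y along the pin. Pinch it from above with 8 to 30 N
- tray: white open card tray 70 (along the ramp) x 52 x 24 mm with a pinned insect, about 120 g, resting on the ramp in the lane away from the pointer, 53 to 83 mm above the stop. Origin at the centre of its underside. At the stop its origin is about 47 mm from the hinge line along the board
- block: blue steel block 40 x 40 x 26 mm with rubber foot, on the ramp in the lane nearer the pointer, 110 to 135 mm from the hinge line; grips slightly better than the tray. Origin at the centre of its underside. Must stay where it is on the ramp
- jar: glass jar with blue lid, 44 mm across, 60 mm high, beside the stage; leave alone
- forceps: steel forceps 120 mm long lying beside the stage; leave alone
- sparetray1: spare white tray 90 x 70 x 28 mm; leave alone
- sparetray2: spare white tray 90 x 70 x 28 mm; leave alone
- pincup: amber cup of 60 mm diameter, 45 mm high; leave alone
- brush: brush with orange handle lying on the bench; leave alone
Mind the look-alikes: they are no part of the job. What is shaped like the tray but brown is not meant.

How it is judged:
On the way, in this order (a step that is already met when the one before it is completed fails the run):
1. the tray has slid down the raised ramp to the stop (x of tray in the frame of ramp_hinge above -0.06 m and z of tray in the frame of ramp_hinge below 0.016 m and value of joint ramp above 0.25 rad), for 0.2 s.
2. the pointer has been brought parallel with the ramp (angle between the x axis of pointer_pin and the x axis of ramp_bar, either way round below 0.035 rad and x of tray in the frame of ramp_hinge above -0.06 m and value of joint ramp above 0.25 rad), for 0.2 s.
At the end, for the whole second after the job is handed in: the tray rests on the ramp against the stop (origin within 60 mm of the hinge line along the board), the ramp stands still, left where the tray slipped (between 0.25 and 0.56 rad), and the pointer stands still, parallel with the ramp within 0.035 rad (2 degrees); the block has not slid (all of step 2 and z of tray in the frame of ramp_hinge below 0.016 m and value of joint ramp below 0.56 rad and linear speed of tray below 0.01 m/s and angular speed of tray below 0.1 rad/s and velocity of joint ramp between -0.02 and 0.02 rad/s and velocity of joint pointer between -0.02 and 0.02 rad/s); the robot touches nothing.
It fails at once if the block slides down the ramp (its origin nearer than 95 mm to the hinge line along the board) (x of block in the frame of ramp_hinge above -0.095 m).
It fails at once if the tray or the block is touched by the robot (contact force between any of the fingers, the arm and tray above 0.5 N or contact force between any of the fingers, the arm and block above 0.5 N).
It fails at once if after the tray has reached the stop the ramp is moved on, up or down, faster than 0.12 rad/s (x of tray in the frame of ramp_hinge above -0.06 m and (velocity of joint ramp above 0.12 rad/s or velocity of joint ramp below -0.12 rad/s)).
It fails at once if the robot forces the ramp or the pointer (squeezing or straining it with more than 80 N of contact in all) (contact force between the fingers and ramp above 80 N or contact force between the fingers and pointer above 80 N).
It fails at once if another thing on the bench is moved by more than 20 mm (distance of any of jar, forceps, sparetray1, sparetray2, pincup, brush from where it was at the start of the episode above 0.02 m).
It also fails if it takes over 70 s, if anything falls off the work surface, if the arm or the gripper's body presses on something with over 40 N, if the wrist force passes 120 N, or if a joint passes its speed limit or range.

### The arm

A 6-joint arm with a two-finger parallel gripper is mounted at the origin on the work surface. World frame = base frame: x ahead of the robot, y to its left, z up, the work surface at z = 0. Lengths are in m, angles in rad, forces in N, time in s.
With the tool pointing down it reaches from about 0.225 to 0.875 m from the base axis. Payload 3.4 kg.
Tool frame: the origin (TCP) lies at the very end of the fingers, on their centre line; the grasp point (between the pads) lies 19 mm behind it; z points along the fingers, y is the line along which they close (so a half turn about z gives the same grasp; the last joint's range is limited). The gripper opens to 85 mm and grips with 20 to 120 N. Pads are 22 mm wide; open, the fingers measure 114 mm over their backs; the gripper's body (76 mm by 85 mm) begins 54 mm behind the grasp point. The pads swing forward as they close: fully open they stand 13 mm farther back than shut.
Start: joints at [0.994, 0.276, 1.505, -0, 1.361, -0.121], TCP at [0.253, 0.516, 0.231] pointing down, gripper open.
Joint ranges: [-2.89, 2.89], [-0.75, 2.08], [0.22, 2.7], [-1.18, 4.32], [0.11, 2.71], [-2.7, 2.7]. Speed limits (rad/s): [2.57, 2.57, 3.14, 3.14, 3.14, 3.14].

### API

Orientations are given as a unit quaternion [w, x, y, z].
In Python, from rig import manip, get_image, camera_info gives the robot as it stands. The module is installed in compiled form; this text tells all that it offers.
- The arm moves only by the shell command python3 -m crank 'ROWS' [FORCE]. ROWS is a JSON object of lists of equal length, an entry for each row: "translation": the shift along the tool's x, y, z in mm, a list of three; "roll": the turn about the tool's z in rad; "fingers": the opening, from 0 (shut) to 1 (fully open). A call has 1 to 8 rows; each row shifts and turns the commanded pose from where the row before left it, along the tool's axes as they then stand; what a row does not reach is not made up. A row lasts 1/10 s, in which the tool goes at most 50 mm and 8.59 degrees, less where a joint would pass 70% of its speed; a pose out of reach is approached as far as the arm can. A call is refused whole if a number of a shift passes 50 or a number of a turn 0.15, either way. A call with a gripper value outside its range is refused whole. The fingers move at their own pace and stop on an object; FORCE is the grip in N (left out, the last holds). Time passes only in rows, so rows that do not move let the fingers close. It gives the time, the measured TCP pose, the force, the opening and the grip force at its end, in the units of the state.
- manip.get_state(): the state, without advancing time (a new reading comes with each control period).
- get_image(name): name is "scene" or "side" or "wrist"; returns the picture (480x640x3 uint8, blue, green, red); there is no depth.
- camera_info(name): a dict with "mtx" (3x3 intrinsics, pixels), "rvec" (rotation vector, rad) and "tvec" (3), from world to camera coordinates, as OpenCV has them. Camera axes: x right, y down, z forward; pixel columns grow to the right and rows downward; lengths in m; the calibration is good to about 2 mm. A picture is of the moment at which its call begins: read the wrist's pose just before it. camera_info takes no time and is no camera call; for the wrist camera it gives the pose at the moment of the call.
- manip.sign_off(): hands the job in; it is judged then, once.
The state is a dict: "clock": time; "qpos": joint angles; "qd": joint speeds; "effort": joint torques, N m; "position": TCP position; "ee_rot": TCP orientation; "contact_force": force on the tool from outside, world axes, zero at the start; "moment": the same for the moment, N m; "width": finger opening in m; "gripper_force": force on a finger pad.
Only numpy, scipy, OpenCV 4.12 (cv2) and the standard library are available. Lean on these libraries where they do the work, as an engineer would, in place of code of your own. Each camera call takes 0.05 s, during which the arm holds its last target. There are 200 camera calls.

## Working session

There is one attempt and no reset: what is moved stays moved. The work goes in short steps, Python scripts to look and compute and a shell command to move; the robot and the scene stay as the last step left them, time stands still between calls to the robot, and variables do not carry over. Pictures are saved under pics/ and viewed, at most 10 in all, crops included, and the job is handed in when it is done.

```bash
mkdir -p pics
python3 - <<'E'
from rig import manip,get_image,camera_info
import cv2
s=manip.get_state();print(s)
for n in("scene","side"):
    cv2.imwrite(f"pics/{n}0.png",get_image(n));print(n,camera_info(n))
E
```

```text
{'clock': 0.0, 'qpos': array([ 9.93988972e-01,  2.76566921e-01,  1.50616634e+00, -1.44287328e-05,
        1.36071841e+00, -1.21004367e-01]), 'qd': array([-6.02719691e-04,  1.37578055e-03, -3.79477286e-05,  1.10257065e-03,
        1.53296059e-03,  1.93517840e-03]), 'effort': array([-5.13775631e-04, -4.16773903e+01, -2.45808506e+01, -5.13331433e-04,
        1.10193048e-02,  1.91850904e-05]), 'position': array([0.25281207, 0.51582221, 0.23044251]), 'ee_rot': array([-3.11141704e-04,  2.25932209e-01,  9.74142584e-01, -8.75915163e-04]), 'contact_force': array([-0.43041616, -0.02120613,  0.12553685]), 'moment': array([-0.02262546,  0.01948895,  0.01001592]), 'gripper_force': 0.0, 'width': 0.0857076942309643}
scene {'mtx': array([[556.08481988,   0.        , 321.00033029],
       [  0.        , 556.08481988, 243.36713581],
       [  0.        ,   0.        ,   1.        ]]), 'rvec': array([ 2.32091245,  0.90504043, -0.30830234]), 'tvec': array([-0.395279  , -0.29029026,  1.60323491])}
side {'mtx': array([[618.79899816,   0.        , 318.05301768],
       [  0.        , 618.79899816, 228.96007596],
       [  0.        ,   0.        ,   1.        ]]), 'rvec': array([ 0.11136462, -2.86784869,  1.24607281]), 'tvec': array([0.5893926 , 0.08250209, 1.49165722])}
```

View pics/scene0.png

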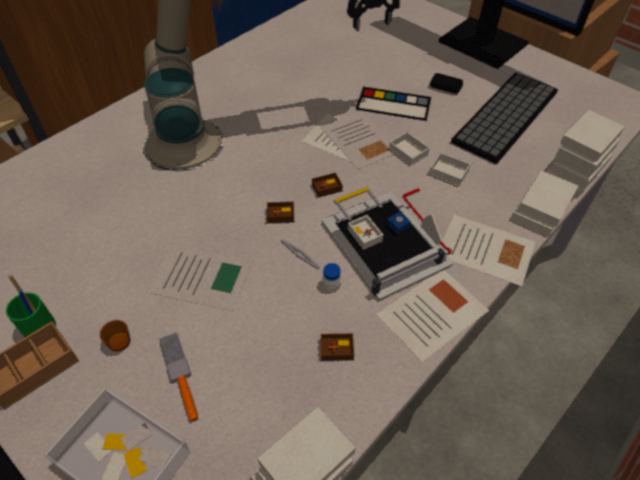

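View pics/side0.png

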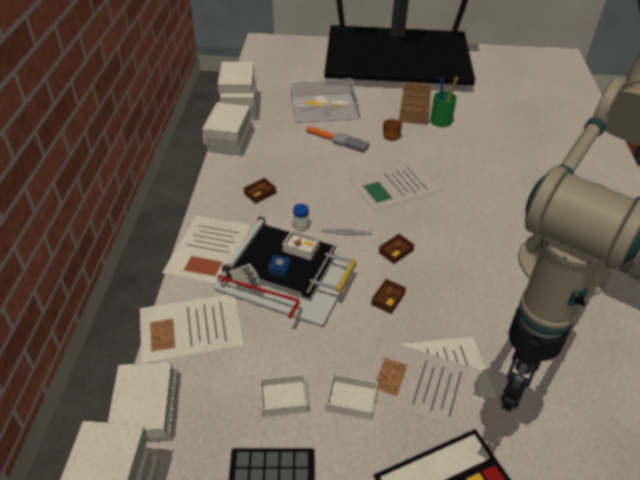

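Scene picture: the yellow bar runs about (336,201)-(369,189), the red pointer (405,191)-(450,252), white tray (365,232), block (398,221). Side picture: bar (341,290)-(353,262), pin (296,315), pointer to (221,280).

```bash
cat > h.py <<'E'
import numpy as np,cv2
from rig import manip,get_image,camera_info
def cam(n):
    c=camera_info(n);return c['mtx'],cv2.Rodrigues(np.array(c['rvec'],float))[0],np.array(c['tvec'],float)
def toplane(C,uv,z):
    K,R,t=C;d=R.T@np.linalg.inv(K)@[uv[0],uv[1],1.];o=-R.T@t
    return o+d*(z-o[2])/d[2]
def proj(C,X):
    K,R,t=C;p=(np.atleast_2d(X)@R.T+t)@K.T;return p[:,:2]/p[:,2:]
def tri(Cs,uvs):
    P=[C[0]@np.c_[C[1],C[2]] for C in Cs]
    X=cv2.triangulatePoints(P[0],P[1],np.array(uvs[0],float),np.array(uvs[1],float)).ravel();return X[:3]/X[3]
def mask(im,lo,hi,roi):
    m=cv2.inRange(cv2.cvtColor(im,cv2.COLOR_BGR2HSV),np.array(lo),np.array(hi))
    k=np.zeros_like(m);x0,y0,x1,y1=roi;k[y0:y1,x0:x1]=255;return m&k
def ends(m):
    p=np.argwhere(m)[:,::-1].astype(float);c=p.mean(0);v=np.linalg.svd(p-c,full_matrices=False)[2][0]
    q=(p-c)@v;return c,c+v*q.min(),c+v*q.max(),len(p)
Y=((20,120,80),(35,255,255))
E
python3 - <<'E'
from h import *
R={}
for n,roi in(("scene",(325,180,380,210)),("side",(332,255,362,298))):
    im=cv2.imread(f"pics/{n}0.png");C=cam(n);e=ends(mask(im,*Y,roi));R[n]=(C,e)
    print(n,e,[toplane(C,u,.055).round(4) for u in e[:3]])
print(tri([R['scene'][0],R['side'][0]],[R['scene'][1][0],R['side'][1][0]]))
for n,pts in(("side",[(296,315),(221,280)]),("scene",[(405,191),(417,190)])):
    print(n,[toplane(cam(n),p,.05).round(3) for p in pts])
E
```

```text
scene (array([348.04395604, 192.58241758]), array([325.43391907, 191.34521675]), array([367.69042917, 193.65745487]), 182) [array([0.5097, 0.1292, 0.055 ]), array([0.4649, 0.0935, 0.055 ]), array([0.5486, 0.1602, 0.055 ])]
side (array([345.7       , 274.91764706]), array([353.94671223, 258.97244006]), array([337.70971016, 290.36705547]), 170) [array([0.5207, 0.1342, 0.055 ]), array([0.5038, 0.0831, 0.055 ]), array([0.5363, 0.1812, 0.055 ])]
[0.51608726 0.13039743 0.05418366]
side [array([0.62 , 0.253, 0.05 ]), array([0.795, 0.168, 0.05 ])]
scene [array([0.61 , 0.236, 0.05 ]), array([0.63, 0.26, 0.05])]
```

```bash
python3 -m crank '{"translation":[[-34,-19,0],[-34,-19,0],[-34,-19,0],[-34,-19,0],[-34,-19,0],[-34,-19,0]],"roll":[0,0,0,0,0,0],"fingers":[1,1,1,1,1,1]}'; python3 -m crank '{"translation":[[-34,-19,0],[-34,-19,0],[-34,-19,0],[-34,-19,0],[-34,-19,0],[-34,-19,0]],"roll":[0,0,0,0,0,0],"fingers":[0.5,0.5,0.5,0.5,0.5,0.5]}'; python3 -m crank '{"translation":[[0,0,0],[0,0,0],[0,0,0],[0,0,0],[0,0,0],[0,0,0],[0,0,0],[0,0,0]],"roll":[0.15,0.15,0.15,0.15,0.15,0.15,0.15,0.15],"fingers":[0.5,0.5,0.5,0.5,0.5,0.5,0.5,0.5]}';python3 -m crank '{"translation":[[0,0,0],[0,0,0],[0,0,0]],"roll":[0.12,0.12,0],"fingers":[0.5,0.5,0.5]}'
python3 - <<'E'
from h import *
C=cam("wrist");im=get_image("wrist");cv2.imwrite("pics/w1.png",im)
s=manip.get_state();print(s['position'],s['ee_rot'],s['width'],s['qpos'],s['contact_force'],s['clock'])
np.savez("w1",K=C[0],R=C[1],t=C[2]); print(-C[1].T@C[2])
E
```

```text
clock: 0.7
position: [0.3865, 0.3227, 0.231]
ee_rot: [-0.0, 0.226, 0.974, -0.0]
contact_force: [1.0, 0.0, -0.6]
width: 0.0856
gripper_force: 0.0
clock: 1.3
position: [0.5195, 0.1305, 0.231]
ee_rot: [-0.0, 0.226, 0.974, 0.0]
contact_force: [1.1, 1.5, 0.2]
width: 0.0427
gripper_force: 0.0
clock: 2.1
position: [0.5187, 0.132, 0.2308]
ee_rot: [-0.0, 0.739, 0.674, -0.0]
contact_force: [-0.1, 0.9, -0.1]
width: 0.0424
gripper_force: 0.0
clock: 2.4
position: [0.5188, 0.132, 0.2309]
ee_rot: [-0.0, 0.812, 0.583, -0.0]
contact_force: [1.0, 0.9, 0.4]
width: 0.0428
gripper_force: 0.0
[0.518873   0.13196829 0.2309771 ] [-2.07585977e-04  8.11508763e-01  5.84340140e-01 -2.90847435e-04] 0.04294525670724516 [1.19009210e-01 2.16822439e-01 1.58768238e+00 8.41526818e-05
 1.33779779e+00 4.41652601e-01] [ 0.1816989   0.95108953 -0.21970191] 2.45
[0.54079603 0.1984538  0.3723751 ]
```

View pics/w1.png

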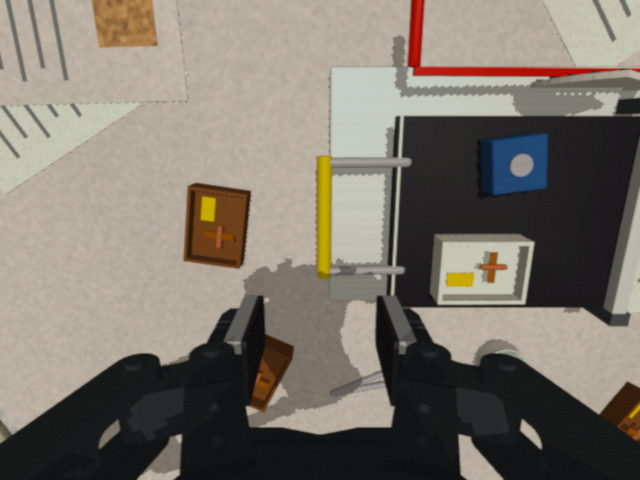

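Wrist picture: yellow bar vertical at about (323,156)-(323,277); red pointer with corner at (416,70) and pin going up from it; tray at (482,270), block at (514,164).

Run:
```python
from h import *
d=np.load("w1.npz");C=(d['K'],d['R'],d['t']);im=cv2.imread("pics/w1.png")
e=ends(mask(im,*Y,(305,140,340,290)));P=[toplane(C,u,.055) for u in e[:3]]
print(e,P); v=P[2]-P[1]; v*=np.sign(v[1]);print(np.linalg.norm(v),np.degrees(np.arctan2(v[1],v[0])))
n=ends(mask(cv2.imread("pics/side0.png"),*Y,(332,255,362,298)))
print(tri([C,cam("side")],[e[0],n[0]]))
c=P[0];y=v/np.linalg.norm(v);x=np.array([y[1],-y[0],0]);h=c+.255*x;h[2]=.045
print("hinge",h,"x",x,"y",y); np.savez("stage",h=h,x=x,y=y)
pin=h-.19*x+.139*y;print("pin lvl",pin,proj(C,pin),proj(C,pin-.025*y))
s=manip.get_state();p=s['position'];from scipy.spatial.transform import Rotation as Ro
q=s['ee_rot'];T=Ro.from_quat(np.r_[q[1:],q[0]]).as_matrix();print("tool",T.round(3))
tgt=c.copy();tgt[2]=.055-.019;print("move mm",T.T@(tgt-p)*1000)
print("yaw err",np.degrees(np.arctan2(*(T[:2,1]@[[x[1],x[0]],[-x[0],x[1]]])[::-1])) if 0 else np.degrees(np.arcsin(np.cross(T[:,1],x)[2])))
```

```text
(array([323.49706573, 216.31455399]), array([323.63780877, 155.98749001]), array([323.35313533, 278.00782287]), 1704) [array([0.5213725, 0.1328322, 0.055    ]), array([0.53659602, 0.17811609, 0.055     ]), array([0.50440531, 0.08236158, 0.055     ])]
0.10102063521384956 71.41840474704354
[0.52085297 0.13239685 0.05305127]
hinge [0.76307956 0.05157521 0.045     ] x [ 0.94787082 -0.31865485  0.        ] y [ 0.31865485  0.94787082 -0.        ]
pin lvl [0.62727713 0.24387367 0.045     ] [[412.06168151  28.58018326]] [[409.95902841  65.36597589]]
tool [[ 0.317  0.948 -0.001]
 [ 0.948 -0.317 -0.   ]
 [-0.    -0.001 -1.   ]]
move mm [  1.6566312    2.22853821 194.97525974]
yaw err -0.09437127073183599
```

```bash
python3 -m crank '{"translation":[[1,2,30],[0,0,30],[0,0,30],[0,0,30],[0,0,30],[0,0,25],[0,0,20],[0,0,0]],"roll":[0,0,0,0,0,0,0,0],"fingers":[0.45,0.45,0.45,0.45,0.45,0.45,0.45,0.45]}' 25; python3 -m crank '{"translation":[[0,0,0],[0,0,0],[0,0,0],[0,0,0],[0,0,0],[0,0,0],[0,0,0],[0,0,0]],"roll":[0,0,0,0,0,0,0,0],"fingers":[0.3,0.2,0.1,0.1,0,0,0,0]}' 25
python3 - <<'E'
from h import *
cv2.imwrite("pics/w2.png",get_image("wrist"))
E
```

```text
clock: 3.25
position: [0.5189, 0.132, 0.0336]
ee_rot: [-0.002, 0.812, 0.584, -0.003]
contact_force: [-0.6, 0.3, -0.3]
width: 0.0384
gripper_force: 0.0
clock: 4.05
position: [0.5224, 0.1325, 0.0376]
ee_rot: [0.001, 0.812, 0.583, 0.001]
contact_force: [-0.1, 0.9, 7.0]
width: 0.011
gripper_force: 24.8
```

View pics/w2.png

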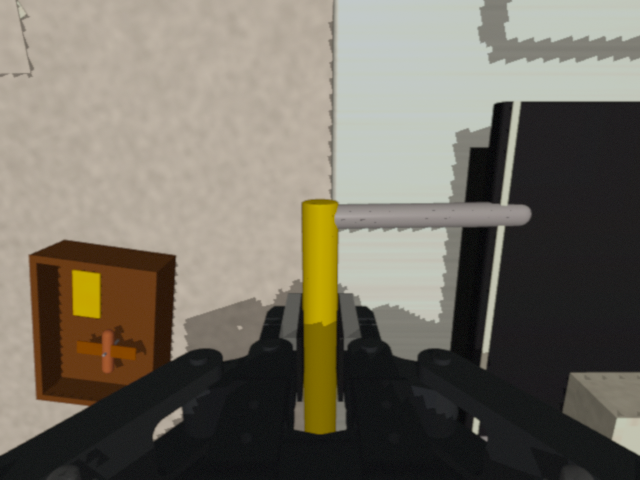

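The bar is seated between the pads, midway between the rods (bar at (320,320)). Raising along the arc to about 0.25 rad.

```bash
python3 -m crank '{"translation":[[0,0.2,-2.65],[0,0.2,-2.65],[0,0.2,-2.65],[0,0.2,-2.65],[0,0.2,-2.65],[0,0.2,-2.65],[0,0.2,-2.65],[0,0.2,-2.65]],"roll":[0,0,0,0,0,0,0,0],"fingers":[0,0,0,0,0,0,0,0]}' 25; python3 -m crank '{"translation":[[0,0.43,-2.62],[0,0.43,-2.62],[0,0.43,-2.62],[0,0.43,-2.62],[0,0.43,-2.62],[0,0.43,-2.62],[0,0.43,-2.62],[0,0.43,-2.62]],"roll":[0,0,0,0,0,0,0,0],"fingers":[0,0,0,0,0,0,0,0]}' 25
python3 - <<'E'
from h import *
a=get_image("scene");b=get_image("side");z=cv2.imread("pics/scene0.png");y=cv2.imread("pics/side0.png")
f=lambda i,x0,y0:cv2.resize(i[y0:y0+140,x0:x0+180],None,fx=2.2,fy=2.1)
cv2.imwrite("pics/c3.png",np.vstack([np.hstack([f(z,300,165),f(a,300,165)]),np.hstack([f(y,200,205),f(b,200,205)])]))
s=manip.get_state();print(s['position'],s['contact_force'],s['gripper_force'],s['width'])
E
```

```text
clock: 4.9
position: [0.5236, 0.132, 0.0571]
ee_rot: [0.0, 0.812, 0.583, 0.001]
contact_force: [5.3, 2.0, -10.9]
width: 0.0107
gripper_force: 24.3
clock: 5.7
position: [0.5266, 0.131, 0.0778]
ee_rot: [-0.0, 0.812, 0.583, 0.0]
contact_force: [5.8, 2.3, -11.3]
width: 0.0108
gripper_force: 24.3
[0.52667614 0.13096201 0.07817176] [ 5.2917693   1.77164298 -7.25420065] 24.59564119577408 0.010626602447178553
```

View pics/c3.png

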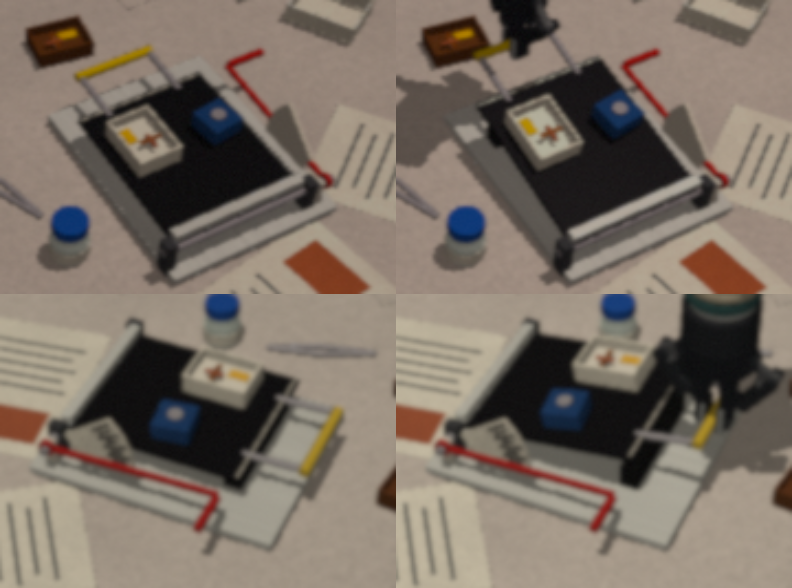

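Top/bottom right: the ramp rises with the tray (scene ~(365,232)) and block still in place. Now a tracker for the tray and block in ramp coordinates.

```bash
cat > track.py <<'E'
from h import *
S=np.load("stage.npz");h,x,y=S['h'],S['x'],S['y'];Z=np.array([0,0,1.])
def axes(th): return x*np.cos(th)-Z*np.sin(th), Z*np.cos(th)+x*np.sin(th)
def theta(tz,z0=.036):
    from scipy.optimize import brentq
    return brentq(lambda t:.255*np.sin(t)+.01*np.cos(t)-.01-(tz-z0),-.1,.8)
def locate(im,C,th,kind,zr):
    ex,ez=axes(th);W=lambda a,b,c:h+a*ex+b*y+c*ez
    q=proj(C,[W(-.195,-.075,.008),W(-.195,.075,.008),W(-.016,.075,.008),W(-.016,-.075,.008)])
    roi=np.zeros(im.shape[:2],np.uint8);cv2.fillPoly(roi,[q.astype(int)],255)
    hsv=cv2.cvtColor(im,cv2.COLOR_BGR2HSV)
    lane=np.zeros_like(roi)
    b=(-.08,.0) if kind=="tray" else (0.,.08)
    cv2.fillPoly(lane,[proj(C,[W(-.2,b[0],.02),W(-.2,b[1],.02),W(-.016,b[1],.02),W(-.016,b[0],.02)]).astype(int)],255)
    m=cv2.inRange(hsv,np.array((0,0,90)),np.array((60,130,255))) if kind=="tray" else cv2.inRange(hsv,np.array((100,120,30)),np.array((130,255,255)))
    m&=roi&lane
    n,l,st,ce=cv2.connectedComponentsWithStats(m);i=1+st[1:,4].argmax();u=ce[i]
    K,R,t=C;d=R.T@np.linalg.inv(K)@[u[0],u[1],1];o=-R.T@t
    P=o+d*((h+zr*ez-o)@ez)/(d@ez);return ((P-h)@ex).round(4),((P-h)@y).round(4),st[i,4]
def report(img=None,th=None):
    s=manip.get_state()
    th=theta(s['position'][2]) if th is None else th
    for n in("scene",):
        im=get_image(n);C=cam(n)
        print("th",round(th,4),"tray",locate(im,C,th,"tray",.026),"block",locate(im,C,th,"block",.024),"F",s['contact_force'].round(1),"g",round(s['gripper_force'],1),"t",s['clock'],"p",s['position'].round(4))
E
python3 - <<'E'
from track import *
z=cv2.imread("pics/scene0.png");C=cam("scene")
print(locate(z,C,0,"tray",.026),locate(z,C,0,"block",.024));report()
E
```

```text
(np.float64(-0.1272), np.float64(-0.0414), np.int32(557)) (np.float64(-0.1113), np.float64(0.0391), np.int32(280))
th 0.1667 tray (np.float64(-0.1281), np.float64(-0.0413), np.int32(613)) block (np.float64(-0.1117), np.float64(0.0385), np.int32(280)) F [ 5.3  1.8 -7.3] g 24.6 t 5.8 p [0.5267 0.131  0.0782]
```

```bash
python3 -m crank '{"translation":[[0,0.65,-2.58],[0,0.65,-2.58],[0,0.65,-2.58],[0,0.65,-2.58],[0,0.65,-2.58],[0,0.65,-2.58],[0,0.65,-2.58],[0,0.65,-2.58]],"roll":[0,0,0,0,0,0,0,0],"fingers":[0,0,0,0,0,0,0,0]}' 25 | tail -3; python3 -c "from track import *;report()"
```

```text
contact_force: [5.2, 1.7, -11.0]
width: 0.0111
gripper_force: 24.3
th 0.2478 tray (np.float64(-0.1282), np.float64(-0.0415), np.int32(638)) block (np.float64(-0.112), np.float64(0.0381), np.int32(273)) F [  5.2   1.7 -11. ] g 24.3 t 6.65 p [0.5311 0.1295 0.0982]
```

```bash
cat > chk.py <<'E'
from track import *
import sys
s=manip.get_state();th=theta(s['position'][2]);im=get_image("scene");C=cam("scene")
t=locate(im,C,th,"tray",.026);b=locate(im,C,th,"block",.024)
print(f"th {th:.4f} tray {t[0]} block {b[0]} Fz {s['contact_force'][2]:.1f} t {s['clock']:.2f}")
sys.exit(int(t[0]>-.122))
E
python3 -m crank '{"translation":[[0,0.45,-1.5],[0,0.45,-1.5],[0,0,0],[0,0,0],[0,0,0]],"roll":[0,0,0,0,0],"fingers":[0,0,0,0,0]}' >/dev/null && python3 chk.py && python3 -m crank '{"translation":[[0,0.45,-1.5],[0,0.45,-1.5],[0,0,0],[0,0,0],[0,0,0]],"roll":[0,0,0,0,0],"fingers":[0,0,0,0,0]}' >/dev/null && python3 chk.py && python3 -m crank '{"translation":[[0,0.45,-1.5],[0,0.45,-1.5],[0,0,0],[0,0,0],[0,0,0]],"roll":[0,0,0,0,0],"fingers":[0,0,0,0,0]}' >/dev/null && python3 chk.py
```

```text
th 0.2607 tray -0.1283 block -0.1122 Fz -9.7 t 7.20
th 0.2728 tray -0.1282 block -0.1123 Fz -9.6 t 7.75
th 0.2851 tray -0.1283 block -0.1122 Fz -10.6 t 8.30
```

```bash
python3 -m crank '{"translation":[[0,0.5,-1.5],[0,0.5,-1.5],[0,0,0],[0,0,0],[0,0,0]],"roll":[0,0,0,0,0],"fingers":[0,0,0,0,0]}' >/dev/null && python3 chk.py && python3 -m crank '{"translation":[[0,0.5,-1.5],[0,0.5,-1.5],[0,0,0],[0,0,0],[0,0,0]],"roll":[0,0,0,0,0],"fingers":[0,0,0,0,0]}' >/dev/null && python3 chk.py && python3 -m crank '{"translation":[[0,0.5,-1.5],[0,0.5,-1.5],[0,0,0],[0,0,0],[0,0,0]],"roll":[0,0,0,0,0],"fingers":[0,0,0,0,0]}' >/dev/null && python3 chk.py && python3 -m crank '{"translation":[[0,0.5,-1.5],[0,0.5,-1.5],[0,0,0],[0,0,0],[0,0,0]],"roll":[0,0,0,0,0],"fingers":[0,0,0,0,0]}' >/dev/null && python3 chk.py
```

```text
th 0.2973 tray -0.1283 block -0.1123 Fz -9.3 t 8.85
th 0.3096 tray -0.1281 block -0.1123 Fz -9.6 t 9.40
th 0.3222 tray -0.128 block -0.1125 Fz -10.0 t 9.95
th 0.3344 tray -0.1282 block -0.1122 Fz -10.1 t 10.50
```

```bash
python3 -m crank '{"translation":[[0,0.57,-1.48],[0,0.57,-1.48],[0,0,0],[0,0,0],[0,0,0]],"roll":[0,0,0,0,0],"fingers":[0,0,0,0,0]}' >/dev/null && python3 chk.py && python3 -m crank '{"translation":[[0,0.57,-1.48],[0,0.57,-1.48],[0,0,0],[0,0,0],[0,0,0]],"roll":[0,0,0,0,0],"fingers":[0,0,0,0,0]}' >/dev/null && python3 chk.py && python3 -m crank '{"translation":[[0,0.57,-1.48],[0,0.57,-1.48],[0,0,0],[0,0,0],[0,0,0]],"roll":[0,0,0,0,0],"fingers":[0,0,0,0,0]}' >/dev/null && python3 chk.py && python3 -m crank '{"translation":[[0,0.57,-1.48],[0,0.57,-1.48],[0,0,0],[0,0,0],[0,0,0]],"roll":[0,0,0,0,0],"fingers":[0,0,0,0,0]}' >/dev/null && python3 chk.py
```

```text
th 0.3469 tray -0.128 block -0.1122 Fz -9.9 t 11.05
th 0.3592 tray -0.1282 block -0.1126 Fz -10.3 t 11.60
th 0.3719 tray -0.1283 block -0.1125 Fz -10.8 t 12.15
th 0.3842 tray -0.1284 block -0.1126 Fz -10.8 t 12.70
```

```bash
python3 -m crank '{"translation":[[0,0.64,-1.45],[0,0.64,-1.45],[0,0,0],[0,0,0],[0,0,0]],"roll":[0,0,0,0,0],"fingers":[0,0,0,0,0]}' >/dev/null && python3 chk.py && python3 -m crank '{"translation":[[0,0.64,-1.45],[0,0.64,-1.45],[0,0,0],[0,0,0],[0,0,0]],"roll":[0,0,0,0,0],"fingers":[0,0,0,0,0]}' >/dev/null && python3 chk.py && python3 -m crank '{"translation":[[0,0.64,-1.45],[0,0.64,-1.45],[0,0,0],[0,0,0],[0,0,0]],"roll":[0,0,0,0,0],"fingers":[0,0,0,0,0]}' >/dev/null && python3 chk.py && python3 -m crank '{"translation":[[0,0.64,-1.45],[0,0.64,-1.45],[0,0,0],[0,0,0],[0,0,0]],"roll":[0,0,0,0,0],"fingers":[0,0,0,0,0]}' >/dev/null && python3 chk.py
```

```text
th 0.3966 tray -0.1282 block -0.1124 Fz -10.2 t 13.25
th 0.4090 tray -0.1281 block -0.1124 Fz -10.2 t 13.80
th 0.4214 tray -0.1282 block -0.1125 Fz -12.5 t 14.35
th 0.4340 tray -0.1282 block -0.1129 Fz -10.3 t 14.90
```

```bash
python3 -m crank '{"translation":[[0,0.7,-1.4],[0,0.7,-1.4],[0,0,0],[0,0,0],[0,0,0]],"roll":[0,0,0,0,0],"fingers":[0,0,0,0,0]}' >/dev/null && python3 chk.py && python3 -m crank '{"translation":[[0,0.7,-1.4],[0,0.7,-1.4],[0,0,0],[0,0,0],[0,0,0]],"roll":[0,0,0,0,0],"fingers":[0,0,0,0,0]}' >/dev/null && python3 chk.py && python3 -m crank '{"translation":[[0,0.7,-1.4],[0,0.7,-1.4],[0,0,0],[0,0,0],[0,0,0]],"roll":[0,0,0,0,0],"fingers":[0,0,0,0,0]}' >/dev/null && python3 chk.py && python3 -m crank '{"translation":[[0,0.7,-1.4],[0,0.7,-1.4],[0,0,0],[0,0,0],[0,0,0]],"roll":[0,0,0,0,0],"fingers":[0,0,0,0,0]}' >/dev/null && python3 chk.py
```

```text
th 0.4458 tray -0.1281 block -0.1129 Fz -11.6 t 15.45
th 0.4583 tray -0.1275 block -0.113 Fz -12.1 t 16.00
th 0.4704 tray -0.1211 block -0.113 Fz -11.3 t 16.55
```

The tray began slipping at about 0.47 rad; hold still.

```bash
python3 -m crank '{"translation":[[0,0,0],[0,0,0],[0,0,0],[0,0,0],[0,0,0],[0,0,0],[0,0,0],[0,0,0]],"roll":[0,0,0,0,0,0,0,0],"fingers":[0,0,0,0,0,0,0,0]}' >/dev/null; python3 chk.py;  python3 -m crank '{"translation":[[0,0,0],[0,0,0],[0,0,0],[0,0,0],[0,0,0],[0,0,0],[0,0,0],[0,0,0]],"roll":[0,0,0,0,0,0,0,0],"fingers":[0,0,0,0,0,0,0,0]}' >/dev/null; python3 chk.py
```

```text
th 0.4704 tray -0.0501 block -0.1132 Fz -11.1 t 17.40
th 0.4705 tray -0.0497 block -0.1129 Fz -12.6 t 18.25
```

Tray is at the stop (-0.050), block unmoved. Release, rise, and move over the pin.

```bash
python3 -m crank '{"translation":[[0,0,0],[0,0,0],[0,0,0],[0,0,0],[0,0,0],[0,0,0],[0,0,0],[0,0,0]],"roll":[0,0,0,0,0,0,0,0],"fingers":[0.16,0.2,0.25,0.3,0.35,0.4,0.42,0.42]}';python3 chk.py; python3 -m crank '{"translation":[[0,0,-5],[0,0,-10],[0,0,-15],[0,0,-20],[0,0,-20],[0,0,-10],[0,0,0],[0,0,0]],"roll":[0,0,0,0,0,0,0,0],"fingers":[0.42,0.42,0.42,0.42,0.42,0.42,0.42,0.42]}';
python3 -m crank '{"translation":[[20,5,0],[30,8,0],[30,8,0],[30,8,0],[20,3,0],[9,0,0],[0,0,0],[0,0,0]],"roll":[0,0,0,0,0,0,0,0],"fingers":[0.42,0.42,0.42,0.42,0.42,0.42,0.42,0.42]}'
python3 - <<'E'
from h import *
C=cam("wrist");im=get_image("wrist");cv2.imwrite("pics/w4.png",im);np.savez("w4",K=C[0],R=C[1],t=C[2])
cv2.imwrite("pics/scene4.png",get_image("scene"));cv2.imwrite("pics/side4.png",get_image("side"))
E
```

```text
clock: 19.1
position: [0.5505, 0.1225, 0.152]
ee_rot: [-0.0, 0.812, 0.583, 0.0]
contact_force: [0.0, -0.4, 0.1]
width: 0.0353
gripper_force: 0.0
th 0.4770 tray -0.0499 block -0.1133 Fz 0.1 t 19.10
clock: 19.95
position: [0.5502, 0.1224, 0.2317]
ee_rot: [-0.0, 0.812, 0.583, -0.0]
contact_force: [-1.0, 0.1, -1.2]
width: 0.0359
gripper_force: 0.0
clock: 20.75
position: [0.6244, 0.2432, 0.2313]
ee_rot: [-0.0, 0.812, 0.583, -0.001]
contact_force: [-0.1, -0.6, -0.1]
width: 0.0357
gripper_force: 0.0
```

View pics/w4.png

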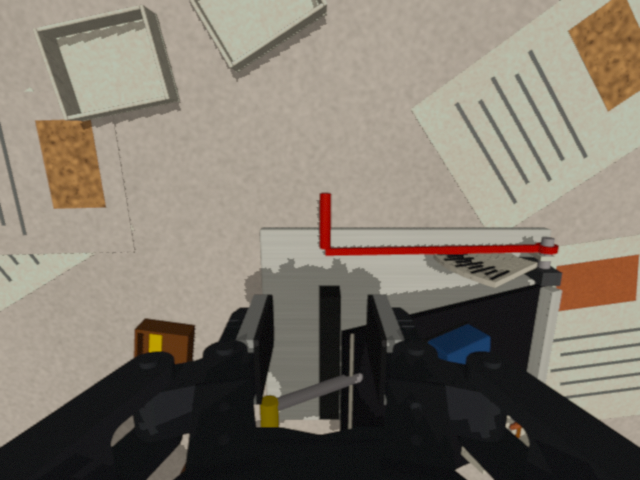

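Wrist picture: pin from tip (325,194) to corner (325,248), red arm running right to hinge (555,248); ramp raised, bar at (270,412).

Run:
```python
from track import *
d=np.load("w4.npz");C=(d['K'],d['R'],d['t']);im=cv2.imread("pics/w4.png")
def red(im):
    hs=cv2.cvtColor(im,cv2.COLOR_BGR2HSV);return cv2.inRange(hs,np.array((0,180,80)),np.array((6,255,255)))|cv2.inRange(hs,np.array((172,180,80)),np.array((180,255,255)))
m=red(im);p=np.argwhere(m[185:240,310:340])+[185,310];print("wrist pin",p.min(0),p.max(0),p.mean(0))
tipw=(p[:,1].mean(),p[:,0].min())
for n in("scene","side"):
    m=red(cv2.imread(f"pics/{n}4.png"));roi=(395,175,430,210) if n=="scene" else (280,290,310,325)
    k=np.zeros_like(m);k[roi[1]:roi[3],roi[0]:roi[2]]=255;q=np.argwhere(m&k)[:,::-1]
    tip=q[q[:,0].argmax()] if n=="scene" else q[q[:,1].argmax()]
    print(n,"tip",tip,tri([C,cam(n)],[tipw,tip]))
    for a in(0,.05,.1,.15):
        ex,ez=axes(a);print(a,proj(cam(n),[h-.19*ex+b*y for b in(.118,.16)]).round(1).tolist())
for a in(0,.05,.1,.15):
    ex,ez=axes(a);print("w",a,proj(C,[h-.19*ex+b*y for b in(.118,.139,.16)]).round(1).tolist())
s=manip.get_state();r=s['position']-h;print("tcp stage",r@x,r@y,s['position'][2],s['clock'])
```

```text
wrist pin [194 320] [239 329] [216.76431718 324.55947137]
scene tip [418 189] [0.63259254 0.26038703 0.05491374]
0 [[405.3, 197.0], [418.8, 191.3]]
0.05 [[405.8, 194.5], [419.4, 188.8]]
0.1 [[406.4, 192.1], [420.1, 186.3]]
0.15 [[407.2, 189.7], [420.9, 184.0]]
side tip [290 316] [0.63247511 0.26055753 0.05517244]
0 [[297.2, 306.0], [289.0, 320.3]]
0.05 [[297.1, 303.1], [288.8, 317.4]]
0.1 [[296.7, 300.1], [288.5, 314.4]]
0.15 [[296.2, 297.0], [287.9, 311.3]]
w 0 [[323.8, 237.8], [323.9, 213.5], [324.0, 188.3]]
w 0.05 [[324.2, 240.8], [324.3, 215.9], [324.3, 190.1]]
w 0.1 [[325.2, 244.0], [325.3, 218.4], [325.4, 191.9]]
w 0.15 [[326.9, 247.4], [327.0, 221.1], [327.1, 193.8]]
tcp stage -0.19209959921282205 0.13730855843500997 0.23215616218564067 20.9
```

```bash
python3 -m crank '{"translation":[[0,2,30],[0,0,30],[0,0,30],[0,0,30],[0,0,30],[0,0,25],[0,0,20],[0,0,0]],"roll":[0,0,0,0,0,0,0,0],"fingers":[0.42,0.42,0.42,0.42,0.42,0.42,0.42,0.42]}' 20; python3 -m crank '{"translation":[[0,0,0],[0,0,0],[0,0,0],[0,0,0],[0,0,0],[0,0,0],[0,0,0],[0,0,0]],"roll":[0,0,0,0,0,0,0,0],"fingers":[0.3,0.2,0.1,0.1,0,0,0,0]}' 20
python3 - <<'E'
from track import *
cv2.imwrite("pics/w5.png",get_image("wrist"));s=manip.get_state();r=s['position']-h;print("tcp stage",r@x,r@y,s['position'][2],s['clock'])
E
```

```text
clock: 21.7
position: [0.6246, 0.2418, 0.0342]
ee_rot: [-0.001, 0.812, 0.583, -0.003]
contact_force: [-1.5, -1.4, -0.5]
width: 0.0361
gripper_force: 0.0
clock: 22.5
position: [0.6284, 0.2434, 0.0374]
ee_rot: [0.001, 0.812, 0.583, 0.001]
contact_force: [5.0, -0.6, 1.6]
width: 0.0091
gripper_force: 19.5
tcp stage -0.18876538783134106 0.13887044688804867 0.037308595786192895 22.55
```

View pics/w5.png

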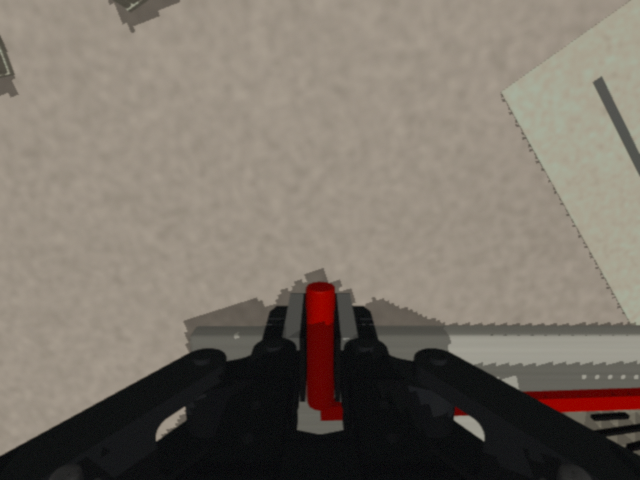

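Pin is held between the pads (320,340). Swing up along its arc.

```bash
python3 -m crank '{"translation":[[0,0.41,-3.24],[0,0.41,-3.24],[0,0.41,-3.24],[0,0.41,-3.24],[0,0.41,-3.24],[0,0.41,-3.24],[0,0.41,-3.24],[0,0.41,-3.24]],"roll":[0,0,0,0,0,0,0,0],"fingers":[0,0,0,0,0,0,0,0]}' 20; python3 -m crank '{"translation":[[0,0.86,-3.15],[0,0.86,-3.15],[0,0.86,-3.15],[0,0.86,-3.15],[0,0.86,-3.15],[0,0.86,-3.15],[0,0.86,-3.15],[0,0.86,-3.15]],"roll":[0,0,0,0,0,0,0,0],"fingers":[0,0,0,0,0,0,0,0]}' 20;  python3 -m crank '{"translation":[[0,1.27,-3],[0,1.27,-3],[0,1.27,-3],[0,1.27,-3],[0,1.27,-3],[0,1.27,-3],[0,1.27,-3],[0,1.27,-3]],"roll":[0,0,0,0,0,0,0,0],"fingers":[0,0,0,0,0,0,0,0]}' 20; python3 -m crank '{"translation":[[0,0,0],[0,0,0]],"roll":[0,0],"fingers":[0,0]}' 20
python3 - <<'E'
from track import *
for n in("scene","side"): cv2.imwrite(f"pics/{n}6.png",get_image(n))
a=cv2.imread("pics/scene6.png");b=cv2.imread("pics/side6.png")
f=lambda i,x0,y0:cv2.resize(i[y0:y0+150,x0:x0+180],None,fx=2.2,fy=2.2)
cv2.imwrite("pics/c6.png",np.hstack([f(a,310,150),f(b,200,190)]))
C=cam("scene");print(locate(a,C,.4705,"tray",.026),locate(a,C,.4705,"block",.024))
E
```

```text
clock: 23.35
position: [0.6311, 0.2424, 0.0622]
ee_rot: [0.0, 0.812, 0.583, 0.001]
contact_force: [6.2, 0.4, -4.2]
width: 0.0089
gripper_force: 19.6
clock: 24.15
position: [0.6372, 0.2403, 0.0869]
ee_rot: [-0.0, 0.812, 0.583, 0.0]
contact_force: [6.6, -0.1, -4.7]
width: 0.009
gripper_force: 19.7
clock: 24.95
position: [0.6466, 0.2371, 0.1116]
ee_rot: [-0.0, 0.812, 0.583, 0.0]
contact_force: [6.1, 0.9, -5.8]
width: 0.0088
gripper_force: 19.5
clock: 25.15
position: [0.6468, 0.2371, 0.1121]
ee_rot: [0.0, 0.812, 0.583, 0.001]
contact_force: [5.4, 1.0, -0.9]
width: 0.0089
gripper_force: 19.7
(np.float64(-0.0498), np.float64(-0.0402), np.int32(640)) (np.float64(-0.1132), np.float64(0.0382), np.int32(283))
```

View pics/c6.png

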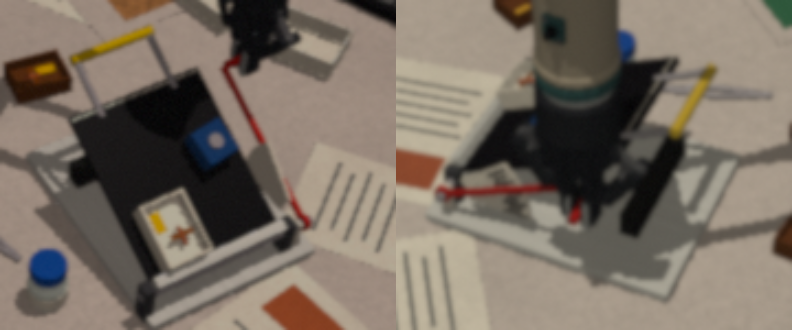

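Tray rests against the stop (scene crop (172,235)), block in place, pointer raised about parallel. Release gently, rise and measure both angles.

```bash
python3 -m crank '{"translation":[[0,0,0],[0,0,0],[0,0,0],[0,0,0],[0,0,0],[0,0,0],[0,0,0],[0,0,0]],"roll":[0,0,0,0,0,0,0,0],"fingers":[0.14,0.18,0.22,0.27,0.32,0.36,0.4,0.4]}' | tail -6; python3 -m crank '{"translation":[[0,0,-5],[0,0,-10],[0,0,-15],[0,0,-20],[0,0,-25],[0,0,-25],[0,0,-15],[0,0,-5]],"roll":[0,0,0,0,0,0,0,0],"fingers":[0.4,0.4,0.4,0.4,0.4,0.4,0.4,0.4]}' | head -3; python3 -m crank '{"translation":[[-20,-20,-5],[-20,-20,0],[-10,-20,0],[-10,-10,0],[0,0,0],[0,0,0]],"roll":[0,0,0,0,0,0],"fingers":[0.4,0.4,0.4,0.4,0.4,0.4]}' | head -3
python3 - <<'E'
from h import *
C=cam("wrist");im=get_image("wrist");cv2.imwrite("pics/w7.png",im);np.savez("w7",K=C[0],R=C[1],t=C[2])
cv2.imwrite("pics/scene7.png",get_image("scene"));cv2.imwrite("pics/side7.png",get_image("side"))
a=cv2.imread("pics/scene7.png");b=cv2.imread("pics/side7.png")
f=lambda i,x0,y0:cv2.resize(i[y0:y0+136,x0:x0+180],None,fx=2.2,fy=2.2)
cv2.imwrite("pics/c7.png",np.hstack([cv2.resize(im,(399,299)),np.vstack([f(a,310,155)])]))
cv2.imwrite("pics/c7.png",np.vstack([cv2.imread("pics/c7.png"),np.hstack([f(b,200,190),f(b,200,190)])[:, :795]]) if 0 else cv2.imread("pics/c7.png"))
E
```

```text
clock: 26.05
position: [0.6464, 0.2368, 0.1121]
ee_rot: [-0.0, 0.812, 0.583, 0.0]
contact_force: [-0.0, 0.1, 0.2]
width: 0.0342
gripper_force: 0.0
clock: 26.85
position: [0.6475, 0.2372, 0.2356]
ee_rot: [0.001, 0.812, 0.583, 0.003]
clock: 27.45
position: [0.5613, 0.2025, 0.2372]
ee_rot: [0.0, 0.812, 0.583, 0.0]
```

View pics/w7.png

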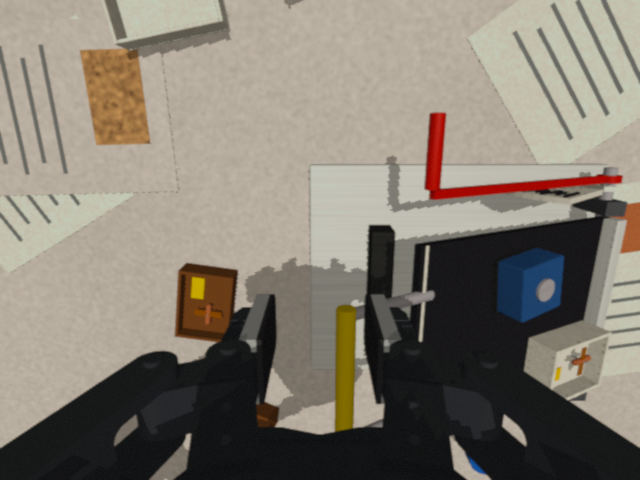

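Wrist picture: pin (437,113)-(433,190), bar's near end at (345,306), tray at the stop (565,360), block (530,285).

Run:
```python
from track import *
from scipy.optimize import least_squares
d=np.load("w7.npz");W=(d['K'],d['R'],d['t'])
def red(im):
    hs=cv2.cvtColor(im,cv2.COLOR_BGR2HSV);return cv2.inRange(hs,np.array((0,170,70)),np.array((6,255,255)))|cv2.inRange(hs,np.array((172,170,70)),np.array((180,255,255)))
im={n:cv2.imread(f"pics/{f}.png") for n,f in(("w","w7"),("scene","scene7"),("side","side7"))}
C={"w":W,"scene":cam("scene"),"side":cam("side")}
def cen(m,roi):
    k=np.zeros_like(m);k[roi[1]:roi[3],roi[0]:roi[2]]=255;q=np.argwhere(m&k)[:,::-1].astype(float);return q
# render-free fit: image angle profile for candidate th
def ramp(t,b): ex,ez=axes(t);return h-.255*ex+.01*ez+b*y
def pin(a,b): ex,_=axes(a);return h-.19*ex+b*y
q=cen(red(im["w"]),(420,105,450,185));print("pin w rows",q.min(0),q.max(0))
r={"w":(437.5,113)}
for n,roi in(("scene",(390,160,440,215)),("side",(270,255,315,330))):
    q=cen(red(im[n]),roi);
    if len(q)==0: print(n,"none");continue
    print(n,len(q),q.min(0),q.max(0),"xmax",q[q[:,0].argmax()],"ymax",q[q[:,1].argmax()])
yl=lambda n:cv2.inRange(cv2.cvtColor(im[n],cv2.COLOR_BGR2HSV),np.array(Y[0]),np.array(Y[1]))
for n,roi in(("scene",(335,150,395,195)),("side",(310,215,350,260)),("w",(330,290,360,430))):
    m=yl(n);k=np.zeros_like(m);k[roi[1]:roi[3],roi[0]:roi[2]]=255;l,lab,st,ce=cv2.connectedComponentsWithStats(m&k)
    for i in range(1,l):
        if st[i,4]>20: print("bar",n,st[i],ends((lab==i).astype(np.uint8)))
for t in(.43,.45,.47,.49,.51):
    print(t,"bar",{n:proj(C[n],[ramp(t,-.05),ramp(t,.05)]).round(1).tolist() for n in C},"pin",{n:proj(C[n],[pin(t,.116),pin(t,.16)]).round(1).tolist() for n in C})
```

```text
pin w rows [426. 113.] [444. 184.]
scene 95 [412. 173.] [429. 213.] xmax [429. 213.] ymax [428. 213.]
side 86 [270. 274.] [290. 290.] xmax [290. 275.] ymax [280. 290.]
bar scene [342 162  38  17 153] (array([360.30718954, 170.18300654]), array([378.64885654, 163.09175967]), array([342.08776028, 177.22699391]), 153)
bar side [324 234  11  18  73] (array([329.67123288, 243.82191781]), array([334.84212648, 234.46540259]), array([325.53948293, 251.29814613]), 73)
bar w [ 335  305   22  125 2291] (array([344.69838498, 365.80488869]), array([345.75959185, 304.94349877]), array([343.59387349, 429.14984669]), 2291)
0.43 bar {'w': [[338.5, 441.3], [340.6, 302.0]], 'scene': [[342.4, 177.5], [378.7, 163.4]], 'side': [[344.1, 222.3], [326.9, 252.2]]} pin {'w': [[425.8, 182.2], [431.1, 109.0]], 'scene': [[412.8, 179.2], [427.7, 173.1]], 'side': [[289.7, 277.9], [280.6, 292.8]]}
0.45 bar {'w': [[342.4, 446.6], [345.0, 305.2]], 'scene': [[343.0, 176.7], [379.4, 162.5]], 'side': [[343.2, 220.5], [325.9, 250.4]]} pin {'w': [[429.8, 182.9], [435.3, 108.8]], 'scene': [[413.4, 178.6], [428.3, 172.5]], 'side': [[288.9, 276.5], [279.8, 291.4]]}
0.47 bar {'w': [[346.6, 451.9], [349.8, 308.5]], 'scene': [[343.6, 176.0], [380.2, 161.8]], 'side': [[342.2, 218.7], [324.8, 248.5]]} pin {'w': [[434.0, 183.6], [439.8, 108.5]], 'scene': [[414.0, 178.0], [428.9, 171.9]], 'side': [[288.2, 275.2], [279.0, 290.0]]}
0.49 bar {'w': [[351.1, 457.4], [354.9, 311.9]], 'scene': [[344.3, 175.3], [380.9, 161.0]], 'side': [[341.2, 216.8], [323.7, 246.6]]} pin {'w': [[438.4, 184.4], [444.5, 108.2]], 'scene': [[414.6, 177.5], [429.5, 171.3]], 'side': [[287.4, 273.8], [278.2, 288.6]]}
0.51 bar {'w': [[355.9, 463.0], [360.3, 315.4]], 'scene': [[344.9, 174.6], [381.7, 160.3]], 'side': [[340.2, 215.0], [322.6, 244.7]]} pin {'w': [[443.0, 185.1], [449.5, 107.9]], 'scene': [[415.2, 176.9], [430.2, 170.8]], 'side': [[286.5, 272.4], [277.3, 287.3]]}
```

Run:
```python
from track import *
def red(im):
    hs=cv2.cvtColor(im,cv2.COLOR_BGR2HSV);return cv2.inRange(hs,np.array((0,170,70)),np.array((6,255,255)))|cv2.inRange(hs,np.array((172,170,70)),np.array((180,255,255)))
def ramp(t,b): ex,ez=axes(t);return h-.255*ex+.01*ez+b*y
for n,roi in(("scene",(332,184,372,204)),("side",(332,255,362,298))):
    m=mask(cv2.imread(f"pics/{n}0.png"),*Y,roi);l,lab,st,ce=cv2.connectedComponentsWithStats(m);i=1+st[1:,4].argmax()
    print(n,ends((lab==i).astype(np.uint8)),proj(cam(n),[ramp(0,-.05),ramp(0,0),ramp(0,.05)]).round(1).tolist())
for n in("scene4","scene7"):
    m=red(cv2.imread(f"pics/{n}.png"));k=np.zeros_like(m);k[160:(203 if n[-1]=='4' else 183),395:435]=255
    q=np.argwhere(m&k);print(n,[(r,q[q[:,0]==r][:,1].min(),q[q[:,0]==r][:,1].max()) for r in np.unique(q[:,0])])
s=manip.get_state();print(s['clock'])
```

```text
scene (array([351.14193548, 194.57419355]), array([368.27784783, 187.6917897 ]), array([334.15874952, 201.39525694]), 155) [[335.3, 201.0], [352.5, 194.1], [369.3, 187.3]]
side (array([345.7       , 274.91764706]), array([353.94671223, 258.97244006]), array([337.70971016, 290.36705547]), 170) [[353.2, 259.7], [345.4, 274.5], [337.3, 290.0]]
scene4 [(np.int64(189), np.int64(417), np.int64(418)), (np.int64(190), np.int64(414), np.int64(418)), (np.int64(191), np.int64(411), np.int64(416)), (np.int64(192), np.int64(409), np.int64(414)), (np.int64(193), np.int64(406), np.int64(411)), (np.int64(194), np.int64(407), np.int64(409))]
scene7 [(np.int64(173), np.int64(424), np.int64(428)), (np.int64(174), np.int64(422), np.int64(427)), (np.int64(175), np.int64(420), np.int64(424)), (np.int64(176), np.int64(417), np.int64(422)), (np.int64(177), np.int64(415), np.int64(420)), (np.int64(178), np.int64(413), np.int64(417)), (np.int64(179), np.int64(413), np.int64(415)), (np.int64(180), np.int64(412), np.int64(413)), (np.int64(181), np.int64(412), np.int64(413)), (np.int64(182), np.int64(412), np.int64(413))]
27.6
```

Ramp ≈ 0.45–0.455 rad and pointer ≈ 0.456–0.465 rad, so they are parallel within tolerance, and the gripper is clear. Handing in.

```bash
python3 -c "
from rig import manip
print(manip.sign_off())"
```

```text
the job is handed in; nothing more can be done
None
```

The tray slipped to the stop at a ramp angle of about 0.46 rad, with the block unmoved. The ramp was left there and the pointer set at about 0.46 rad, parallel within roughly 0.01 rad by the cameras. I handed the job in after about 28 s; sign-off returned no verdict.

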